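# Put the stirring paddles away in the utensil box

### The job

Slide the stiff cover of the utensil box towards your right until its trailing edge stands over the white partition, so that the whole paddle bay is open but the chopstick bay never gets uncovered. Lay every wooden paddle from the drying mat flat on the floor of the paddle bay, side by side and straight across the box, all with their wide heads pointing away from the robot. Then slide the cover fully shut, leaving the jars and the bottle alone.

Things in the scene. Friction and masses are not known exactly. Their poses are not given: they have to be found in the camera images.
- box: Low steel utensil box, fixed. Origin: on the counter under the centre of its wide bay, the paddle bay; z up, x pointing away from the robot (within 6 degrees), y along the box to the robot's left. Walls 36 mm high, 8 mm thick; floor 6 mm thick. The paddle bay's inside runs from x -100 to +100, y -115 to +115 mm. Guide rails (x -104 and +104 mm, 36 mm high) carry on to y -487 mm.
- partition (a point): Top centre of the white partition, 24 mm thick (box y -115 to -139 mm) and as high as the walls, between the paddle bay and the narrow chopstick bay (box y -139 to -209 mm). Axes as the box's.
- cover (a joint): Travel (m) of the stiff aluminium cover, 340 mm long, top 42.5 mm above the counter: 0 = shut at its stop (both bays covered), growing as it slides along the box's -y (robot's right), far stop 0.30. Its trailing (+y) edge is at box y 0.123 minus travel: mid partition at 0.250; chopsticks uncovered from 0.262. About 8 N friction; stays where left. Starts at 0 to 0.05.
- cover_handle (a point): On the cover's handle, 10 mm below its top: an upright black fin, 90 mm long (box x), 14 mm thick (box y), from the cover's top (42.5 mm above the counter) up to 76.5 mm. It stands in the middle of the cover, at box y -0.047 minus travel, and moves with it. Axes as the box's.
- mat: Fixed black rubber drying mat, 310 (its x) by 215 (its y) by 3 mm, to the left of the box. Origin: centre of its underside.
- paddle1: Flat wooden stirring paddle (all five alike; four or five are there), 160 mm long and 12 mm thick: a handle 15 mm wide (x -80 to +22 mm) and a wider head 32 mm wide (x +22 to +80 mm). Origin: middle of its length and thickness; x points to the head, z across its thickness (either face may be up). 45 g. Starts lying on the mat.
- paddle1_head (a point): Head end of paddle1, 80 mm from its origin along its x.
- paddle2: Flat wooden stirring paddle (all five alike; four or five are there), 160 mm long and 12 mm thick: a handle 15 mm wide (x -80 to +22 mm) and a wider head 32 mm wide (x +22 to +80 mm). Origin: middle of its length and thickness; x points to the head, z across its thickness (either face may be up). 45 g. Starts lying on the mat.
- paddle2_head (a point): Head end of paddle2, 80 mm from its origin along its x.
- paddle3: Flat wooden stirring paddle (all five alike; four or five are there), 160 mm long and 12 mm thick: a handle 15 mm wide (x -80 to +22 mm) and a wider head 32 mm wide (x +22 to +80 mm). Origin: middle of its length and thickness; x points to the head, z across its thickness (either face may be up). 45 g. Starts lying on the mat.
- paddle3_head (a point): Head end of paddle3, 80 mm from its origin along its x.
- paddle4: Flat wooden stirring paddle (all five alike; four or five are there), 160 mm long and 12 mm thick: a handle 15 mm wide (x -80 to +22 mm) and a wider head 32 mm wide (x +22 to +80 mm). Origin: middle of its length and thickness; x points to the head, z across its thickness (either face may be up). 45 g. Starts lying on the mat.
- paddle4_head (a point): Head end of paddle4, 80 mm from its origin along its x.
- paddle5: Flat wooden stirring paddle (all five alike; four or five are there), 160 mm long and 12 mm thick: a handle 15 mm wide (x -80 to +22 mm) and a wider head 32 mm wide (x +22 to +80 mm). Origin: middle of its length and thickness; x points to the head, z across its thickness (either face may be up). 45 g. Starts lying on the mat.
- paddle5_head (a point): Head end of paddle5, 80 mm from its origin along its x.
- chili_jar: Bystander: jar of dark red paste with white lid, 96 mm diameter, 140 mm high; origin under its centre.
- bean_jar: Bystander: jar of brown paste with white lid, 96 mm diameter, 140 mm high; origin under its centre.
- sauce_bottle: Bystander: bottle with orange cap, 60 mm diameter, 170 mm high; origin under its centre.
There are look-alikes about, which are no part of the job. What is shaped like the paddle4 but purple is not meant.

How it is judged:
By the outcome, as a careful person would: the job done as asked, in the order asked, and still so for the second after the job is handed in, with the robot touching nothing.
Of paddle1, paddle2, paddle3, paddle4, paddle5 only 4 to 5 are there at a start; the rules pass over those that are not, and their reading is None.
At some moment in a run one of paddle1, paddle2, paddle3, paddle4, paddle5 may be knocked a few centimetres aside while the robot is not near it.
Once in a run the grip may slacken for a moment while it holds something.
It also fails if it takes over 210 s, if anything falls off the work surface, if the arm or the gripper's body presses on something with over 40 N, if the wrist force passes 120 N, or if a joint passes its speed limit or range.

### The arm

A 6-joint arm with a two-finger parallel gripper is mounted at the origin on the work surface. World frame = base frame: x ahead of the robot, y to its left, z up, the work surface at z = 0. Lengths are in m, angles in rad, forces in N, time in s.
With the tool pointing down it reaches from about 0.4 to 0.825 m from the base axis. Payload 7 kg.
Tool frame: the origin (TCP) lies midway between the tips of the shut fingers; the grasp point (between the pads) lies arm.hold_point_z behind it (arm.hold_point_z is the distance from the TCP to the grasp point, in m); z points along the fingers, y is the line along which they close (so a half turn about z gives the same grasp; the last joint's range is limited). The gripper opens to 88 mm and grips with 3 to 60 N. Pads are 19 mm wide; open, the fingers measure 130 mm over their backs; the gripper's body (78 mm by 193 mm) begins 47 mm behind the grasp point.
Start: joints at [1.594, 0.359, 0.012, 0, -1.224, -0.288], TCP at [0.177, 0.651, 0.227] pointing down, gripper open.
Joint ranges: [-3.07, 3.07], [-1.43, 2.12], [-1.02, 1.25], [-3.03, 1.67], [-3.05, -0], [-3.03, 3.03]. Speed limits (rad/s): [2.39, 2.39, 3.01, 3.14, 3.14, 3.14].

### API

Orientations are given as [roll, pitch, yaw] about the fixed x, y, z axes, in that order (R = Rz(yaw) Ry(pitch) Rx(roll)).
In Python, from station import arm gives the robot as it stands.
- The arm moves only by the shell command python3 -m crank 'ROWS' [OPENING] [FORCE]. ROWS is JSON, a list that holds one entry, the list of rows, each a list of 4 numbers: the shift along the tool's x, y, z in units of 25 mm (1.0 is 25 mm), then the turn about the tool's z in units of 5 degrees (1.0 is 5 degrees). A call has 1 to 12 rows; each row is the pose to reach, as a shift and turn from the pose commanded when the call began, along the tool's axes at that moment; what a row does not reach only later rows make up. A row lasts 1/8 s, in which the tool goes at most 62.5 mm and 10.7 degrees, less where a joint would pass 70% of its speed; a pose out of reach is approached as far as the arm can. A call with a gripper value outside its range is refused whole. OPENING is the closure, from 0 (fully open) to 1 (shut), set as the call begins (- or left out, the last holds). The fingers move at their own pace and stop on an object; FORCE is the grip in N (left out, the last holds). Time passes only in rows, so rows that repeat a pose let the fingers close. It gives the time, the measured TCP pose, the force, the opening and the grip force at its end, in the units of the state.
- arm.get_state(): the state, without advancing time (a new reading comes with each control period).
- arm.grab_frame(name): name is "scene" or "top"; returns (picture, depth): 384x512x3 uint8, red, green, blue; 384x512 float32, m along the optical axis (not along the pixel's ray), 0 where there is no reading.
- arm.get_calibration(name): a dict with "mtx" (3x3 intrinsics, pixels), "k1" (the pictures are not rectified: a ray, as slopes to the right and down, at radius r is drawn at 1 + k1 r^2 times it, then the intrinsics apply), "R" (3x3) and "t" (3): a world point X has camera coordinates R X + t. Camera axes: x right, y down, z forward; pixel columns grow to the right and rows downward; lengths in m; the calibration is good to about 2 mm. A picture is of the moment at which its call begins. get_calibration takes no time and is no camera call.
- arm.job_done(): hands the job in; it is judged then, once.
Trained networks look in the newest picture that a camera, given by its name, has taken for a name from the list of things; names that differ only in an ending like _2 or _b are one class to them, and where a whole thing is asked for, a point or a joint stands for the part that bears it (a point fixed in the world has none). Each returns a list of dicts, best first, with "score" (0 to 1); they miss things now and then, are a little off and sometimes report something else, mostly with a low value. They report only what shows in the picture. A call takes as long as a camera call. They do not tell look-alikes from the thing itself.
- arm.recognise(thing, camera): "extent" ([left, top, width, height] in pixels, round what is visible of it).
- arm.trace(thing, camera): "mask" (384x512 bool, what is visible of it) and "extent" ([left, top, width, height] in pixels, round what is visible of it).
The state is a dict: "t": time; "q": joint angles; "qd": joint speeds; "joint_efforts": joint torques, N m; "eef_pos": TCP position; "ee_rot": TCP orientation; "force": force on the tool from outside, world axes, zero at the start; "moment": the same for the moment, N m; "width": finger opening in m; "gripper_force": force on a finger pad.
Only numpy, scipy, OpenCV 4.12 (cv2) and the standard library are available. Lean on these libraries where they do the work, as an engineer would, in place of code of your own. Each camera call takes 0.05 s, during which the arm holds its last target. There are 200 camera calls.

## Working session

There is one attempt and no reset: what is moved stays moved. The work goes in short steps, Python scripts to look and compute and a shell command to move; the robot and the scene stay as the last step left them, time stands still between calls to the robot, and variables do not carry over. Pictures are saved under pics/ and viewed, at most 14 in all, crops included, and the job is handed in when it is done.

```bash
ls; mkdir -p pics
python3 - <<'E'
from station import arm
import cv2,numpy as np
for n in("scene","top"):
    p,d=arm.grab_frame(n); cv2.imwrite(f"pics/{n}0.png",cv2.cvtColor(p,cv2.COLOR_RGB2BGR))
    c=arm.get_calibration(n); print(n,np.round(c["mtx"],1).tolist(),c["k1"],(-c["R"].T@c["t"]).round(3),c["R"].round(2).tolist())
s=arm.get_state();print(s,arm.hold_point_z)
E
```

```text
pics
scene [[383.2, 0.0, 255.1], [0.0, 383.2, 189.4], [0.0, 0.0, 1.0]] -0.01562043191248958 [1.065 0.306 0.912] [[-0.24, 0.97, -0.01], [0.8, 0.19, -0.56], [-0.54, -0.14, -0.83]]
top [[482.1, 0.0, 252.5], [0.0, 482.1, 194.7], [0.0, 0.0, 1.0]] -0.17641097303496303 [0.423 0.177 1.446] [[-0.0, -1.0, 0.0], [-1.0, 0.0, -0.07], [0.07, -0.0, -1.0]]
{'t': 0.1, 'q': array([ 1.59409400e+00,  3.59315727e-01,  1.11260718e-02, -3.02249434e-04,
       -1.22409309e+00, -2.88097593e-01]), 'qd': array([-0.00071279, -0.00301561,  0.00310426, -0.00059878, -0.00019961,
       -0.00100833]), 'joint_efforts': array([-1.63736178e-03, -5.84157372e+01,  2.93749630e+01,  7.01540932e+00,
        1.01571527e-02, -5.54971484e-05]), 'eef_pos': array([0.1765743 , 0.65103149, 0.22570658]), 'ee_rot': array([ 3.14008675e+00, -1.49936503e-04, -2.64902717e-01]), 'force': array([-0.96778465,  0.342211  , -0.5855905 ]), 'moment': array([0.00829433, 0.01579404, 0.01578206]), 'gripper_force': 0.0, 'width': 0.08782284048904554} 0.0188
```

View pics/top0.png

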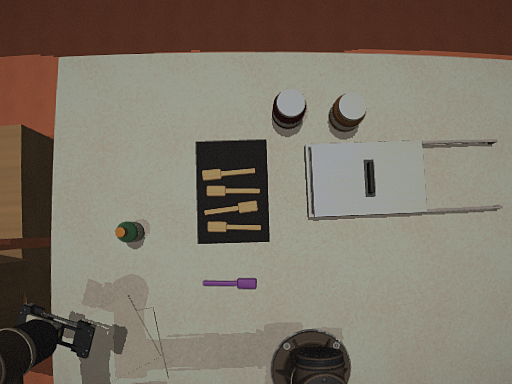

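View pics/scene0.png

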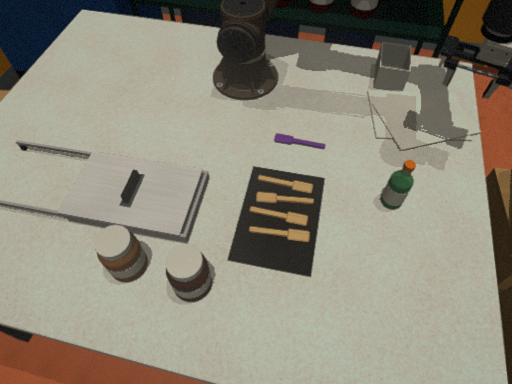

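The top view shows four wooden paddles on the mat at (229,173), (233,190), (231,208) and (234,227). The heads of all but the third point left in the image. Other things near by: the purple look-alike at (230,283), off the mat and not meant; the cover fin at (370,178); jars at (290,108) and (348,112); the bottle at (128,231).

```bash
cat > see.py <<'E'
from station import arm
import cv2,numpy as np
def w(px,z,cam="top"):
    "pixels (N,2) -> world xy on plane z (scalar or N)"
    c=arm.get_calibration(cam); px=np.asarray(px,np.float64).reshape(-1,1,2)
    u=cv2.undistortPoints(px,np.array(c["mtx"]),np.array([c["k1"],0,0,0,0.])).reshape(-1,2)
    r=np.c_[u,np.ones(len(u))]@c["R"]; o=-c["R"].T@c["t"]
    return o[:2]+r[:,:2]*((z-o[2])/r[:,2])[:,None]
def cloud(d,cam="top"):
    c=arm.get_calibration(cam); v,u=np.mgrid[:384,:512]
    n=cv2.undistortPoints(np.stack([u,v],-1).reshape(-1,1,2).astype(float),np.array(c["mtx"]),np.array([c["k1"],0,0,0,0.])).reshape(384,512,2)
    return (np.dstack([n,np.ones((384,512))])*d[...,None]-c["t"])@c["R"]
def wood(p):
    h=cv2.cvtColor(p,cv2.COLOR_RGB2HSV); return cv2.inRange(h,(10,70,110),(28,255,255))
def paddles(p,z=0.009,roi=(190,100,500,260)):
    "list of centre xy, heading (to head), pixel"
    m=wood(p); k=np.zeros_like(m); a,b,c,e=roi; k[b:e,a:c]=m[b:e,a:c]
    n,l,s,_=cv2.connectedComponentsWithStats(k); out=[]
    for i in range(1,n):
        if s[i,4]<150: continue
        v,u=np.nonzero(l==i); P=w(np.c_[u,v],z+.006)
        ctr,sz,_=r=cv2.minAreaRect((P*1000).astype(np.float32)); B=cv2.boxPoints(r)
        e1,e2=B[1]-B[0],B[2]-B[1]; ax=e1 if np.hypot(*e1)>np.hypot(*e2) else e2; ax/=np.hypot(*ax)
        q=(P*1000-ctr)@ax
        if q.mean()<0: ax,q=-ax,-q
        # refine axis by centroid of handle and head
        f=P[q<10].mean(0); g=P[q>30].mean(0); ax=(g-f)/np.hypot(*(g-f))
        q=P@ax; lo,hi=np.percentile(q,[.5,99.5]); cc=P.mean(0); cc=cc+ax*((lo+hi)/2-cc@ax)
        out.append((cc,np.degrees(np.arctan2(ax[1],ax[0])),(u.mean(),v.mean()),s[i,4],(hi-lo)*1000,np.array(sz)))
    return out
def show(out):
    for o in out: print("c",o[0].round(4),"head",round(o[1],1),"px",np.round(o[2]),"n",o[3],"len",round(o[4]),o[5].round())
def save(name,p,x,y,ww,h,s):
    cv2.imwrite(f"pics/{name}.png",cv2.resize(cv2.cvtColor(p[y:y+h,x:x+ww],cv2.COLOR_RGB2BGR),None,fx=s,fy=s,interpolation=cv2.INTER_CUBIC))
E
python3 - <<'E'
from see import *
p,d=arm.grab_frame("top"); show(paddles(p)); C=cloud(d)
H=C[...,2]; print("table z noise",H[300:340,150:200].mean(),H[300:340,150:200].std())
m=((H>.02)&(H<.06)).astype(np.uint8); m[:120]=0;m[:,:290]=0;m[240:]=0
P=C[m>0][:,:2]; r=cv2.minAreaRect((P*1000).astype(np.float32)); print(r, cv2.boxPoints(r).round())
hsv=cv2.cvtColor(p,cv2.COLOR_RGB2HSV)
b=(hsv[...,2]<70); b[:150]=0;b[:,:355]=0;b[205:]=0;b[:,385:]=0
v,u=np.nonzero(b); print("fin px",u.min(),u.max(),v.min(),v.max(),cv2.minAreaRect((w(np.c_[u,v],.0765)*1000).astype(np.float32)))
q=C[b]; q=q[q[:,2]>.065]; print("fin cloud",q.mean(0),cv2.minAreaRect((q[:,:2]*1000).astype(np.float32)))
save("crop1",p,190,120,320,110,2.5)
E
```

```text
c [0.5905 0.2451] head 95.1 px [223. 173.] n 337 len 156 [ 29. 157.]
c [0.5364 0.2306] head 89.7 px [227. 190.] n 319 len 155 [155.  27.]
c [0.4828 0.238 ] head -82.5 px [236. 208.] n 339 len 156 [ 30. 158.]
c [0.4289 0.2278] head 89.3 px [229. 227.] n 333 len 154 [154.  27.]
table z noise 0.00929767289259305 0.11629836644048672
((610.1873168945312, -269.6020812988281), (288.4884033203125, 652.963134765625), 1.9050759077072144) [[ 455.   52.]
 [ 477. -601.]
 [ 765. -591.]
 [ 743.   61.]]
fin px 364 374 160 196 ((566.3999633789062, -164.4678955078125), (105.31143188476562, 27.515438079833984), 1.8799093961715698)
fin cloud [ 0.56665598 -0.16460311  0.10237814] ((484.60186767578125, -16.85784912109375), (79.08523559570312, 398.017578125), 28.855375289916992)
```

View pics/crop1.png

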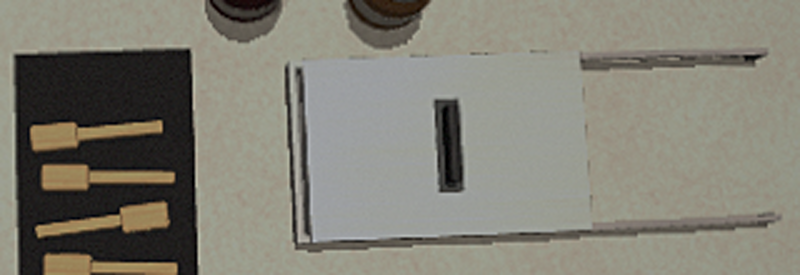

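The crop confirms plain wooden paddles on the black mat. The cover stands slightly open, its left edge at crop (303,58)–(313,242), with the wall to the left of it.

Run:
```python
from see import *
p,d=arm.grab_frame("top"); hsv=cv2.cvtColor(p,cv2.COLOR_RGB2HSV)
# cover via trace network, plus brightness
for n in("cover","box","cover_handle"):
    t=arm.trace(n,"top")
    if t:
        v,u=np.nonzero(t[0]["mask"]); z={"cover":.0425,"box":.036,"cover_handle":.0765}[n]
        r=cv2.minAreaRect((w(np.c_[u,v],z)*1000).astype(np.float32)); print(n,t[0]["score"],t[0]["extent"],np.round(r[0]),np.round(r[1]),round(r[2],2)); print(cv2.boxPoints(r).round().tolist())
g=p.astype(int)
for v in(160,190): print(v,[tuple(x) for x in g[v,302:320]])
for v in(160,190): print(v,[int(x.sum()//3) for x in g[v,360:380]], [tuple(x) for x in g[v,420:430]])
for u in(340,400): print(u,[tuple(x) for x in g[138:146,u]],[tuple(x) for x in g[210:222,u]])
for u in(440,480): print(u,[int(x.sum()//3) for x in g[136:150,u]],[int(x.sum()//3) for x in g[202:218,u]])
```

```text
cover 0.62 [308.7, 140.2, 121.9, 75.2] [ 571. -173.] [217. 340.] 2.0
[[457.0, -6.0], [469.0, -346.0], [686.0, -339.0], [674.0, 1.0]]
box 0.78 [302.2, 137.0, 196.7, 81.3] [ 575. -288.] [219. 610.] 1.98
[[456.0, 13.0], [477.0, -597.0], [695.0, -589.0], [674.0, 20.0]]
cover_handle 0.6 [310.7, 140.5, 119.4, 75.1] [ 568. -165.] [213. 334.] 2.55
[[455.0, -3.0], [469.0, -337.0], [682.0, -327.0], [667.0, 7.0]]
160 [(np.int64(160), np.int64(160), np.int64(143)), (np.int64(162), np.int64(165), np.int64(148)), (np.int64(84), np.int64(76), np.int64(68)), (np.int64(50), np.int64(50), np.int64(46)), (np.int64(140), np.int64(142), np.int64(136)), (np.int64(167), np.int64(170), np.int64(160)), (np.int64(160), np.int64(159), np.int64(152)), (np.int64(88), np.int64(83), np.int64(79)), (np.int64(36), np.int64(35), np.int64(34)), (np.int64(77), np.int64(76), np.int64(78)), (np.int64(169), np.int64(174), np.int64(176)), (np.int64(161), np.int64(163), np.int64(166)), (np.int64(156), np.int64(160), np.int64(162)), (np.int64(156), np.int64(159), np.int64(162)), (np.int64(157), np.int64(160), np.int64(161)),
[... 3584 characters left out ...]
), np.int64(53), np.int64(47)), (np.int64(95), np.int64(90), np.int64(80)), (np.int64(92), np.int64(87), np.int64(78)), (np.int64(106), np.int64(102), np.int64(91)), (np.int64(162), np.int64(157), np.int64(141)), (np.int64(154), np.int64(149), np.int64(133)), (np.int64(155), np.int64(152), np.int64(136)), (np.int64(156), np.int64(151), np.int64(134)), (np.int64(153), np.int64(148), np.int64(132))]
440 [143, 145, 145, 143, 130, 122, 116, 73, 124, 83, 83, 113, 150, 140] [147, 150, 148, 148, 150, 143, 125, 124, 120, 100, 86, 84, 118, 153, 150, 148]
480 [139, 140, 145, 137, 120, 116, 70, 73, 89, 82, 126, 146, 142, 142] [143, 142, 141, 142, 135, 120, 114, 90, 86, 79, 131, 148, 145, 141, 139, 138]
```

```bash
cat > go.py <<'E'
from see import *
from scipy.spatial.transform import Rotation as Ro
O=np.array([.5686,-.1061]); TH=2.0
def box(x,y): a=np.radians(TH); return O+x*np.array([np.cos(a),np.sin(a)])+y*np.array([-np.sin(a),np.cos(a)])
def units(x,y,z,yaw,frm=None):
    "rows from pose frm (x,y,z,yawdeg; default now) to target; tool pointing down"
    if frm is None:
        s=arm.get_state(); frm=[*s["eef_pos"],np.degrees(s["ee_rot"][2])]
    a=np.radians(frm[3]); D=np.array([x,y,z])-frm[:3]
    t=(-(yaw-frm[3])+180)%360-180
    return np.round([(D[0]*np.cos(a)+D[1]*np.sin(a))/.025,(D[0]*np.sin(a)-D[1]*np.cos(a))/.025,-D[2]/.025,t/5],2).tolist()
E
python3 - <<'E'
from go import *
a=np.radians(TH); X=np.array([np.cos(a),np.sin(a)]);Y=np.array([-X[1],X[0]])
B=lambda px,z:np.round(((w([px],z)[0]-O)@np.c_[X,Y])*1000,1)
print("wall outer",B((305.5,160),.036),B((307.4,190),.036),"inner",B((308.6,160),.036),B((310.3,190),.036))
print("cover edge",B((310.9,160),.0425),B((313.0,190),.0425)," near",B((340,215.6),.0425),B((400,212.6),.0425),"far",B((340,142.7),.0425))
print("fin right edge",B((373.3,160),.0765),B((374.7,190),.0765))
for z in(.15,.0485): print(units(*box(0,-.067),z,2))
for n,px in(("chili",(290,100)),("bean",(349,106))): print(n,w([px],.14))
E
```

```text
wall outer [ 59.9 119.3] [-29.2 118.1] inner [ 59.6 110.1] [-29.5 109.5]
cover edge [ 58.5 104.2] [-30.3 102.4]  near [-108.6   26.3] [-107.5 -154.9] far [107.2  14.6]
fin right edge [ 47.5 -73.9] [-39.8 -72.7]
[23.85, 27.7, 3.05, -3.43]
[23.85, 27.7, 7.11, -3.43]
chili [[0.77805416 0.0674607 ]]
bean [[ 0.76188562 -0.09768221]]
```

```bash
sed -i 's/^O=.*;/O=np.array([.5687,-.1086]);/' go.py
python3 -m crank '[[[12,14,0,-2],[23.85,27.7,1,-3.4],[23.85,27.7,3,-3.4],[23.85,27.7,3,-3.4],[23.85,27.7,3,-3.4],[23.85,27.7,3,-3.4],[23.85,27.7,3,-3.4],[23.85,27.7,3,-3.4],[23.85,27.7,3,-3.4],[23.85,27.7,3,-3.4],[23.85,27.7,3,-3.4],[23.85,27.7,3,-3.4]]]' 0.0 30
python3 -m crank '[[[0,0,0,0],[0,0,0,0]]]'
python3 -c "
from go import *
print(units(*box(0,-.064),.0485,2))"
```

```text
t: 1.85
eef_pos: [0.4999, -0.0247, 0.1673]
ee_rot: [-3.141, -0.001, 0.032]
force: [1.7, 1.5, 1.2]
width: 0.0876
gripper_force: 0.0
t: 2.1
eef_pos: [0.4989, -0.0231, 0.1669]
ee_rot: [-3.142, 0.0, 0.03]
force: [0.4, 0.4, 1.0]
width: 0.0878
gripper_force: 0.0
[2.7, 6.06, 4.74, -0.05]
```

```bash
python3 -m crank '[[[2.7,6.05,0,0],[2.7,6.05,0,0],[2.7,6.05,0,0],[2.7,6.05,0,0],[2.7,6.05,2,0],[2.7,6.05,3.5,0],[2.7,6.05,4.2,0],[2.7,6.05,4.65,0],[2.7,6.05,4.65,0],[2.7,6.05,4.65,0]]]' 0.0 30
python3 -m crank '[[[0,0,0,0],[0,0,0,0],[0,0,0,0],[0,0,0,0],[0,0,0,0],[0,0,0,0],[0,0,0,0],[0,0,0,0]]]' 1 30
python3 -c "
from go import *
print(units(*box(0,-.064),.0485,2))
p,d=arm.grab_frame('scene');save('s1',p,0,80,300,220,2.5)"
```

```text
t: 3.35
eef_pos: [0.5721, -0.1712, 0.0519]
ee_rot: [3.141, -0.002, 0.033]
force: [0.3, -0.6, 1.1]
width: 0.0875
gripper_force: 0.0
t: 4.35
eef_pos: [0.5713, -0.1719, 0.0507]
ee_rot: [3.141, 0.0, 0.032]
force: [0.1, -1.0, -0.4]
width: 0.0141
gripper_force: 30.0
[-0.02, 0.03, 0.09, -0.03]
```

View pics/s1.png

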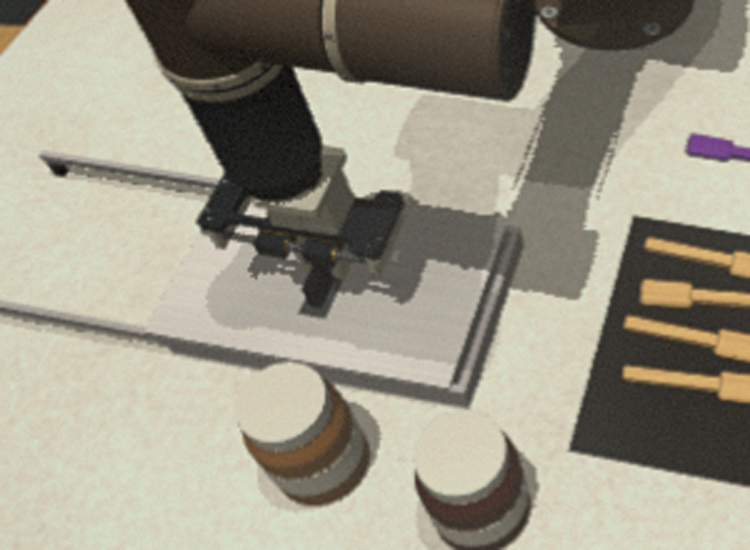

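The picture shows the fingers shut on the fin at about (318,290). I'll slide it most of the way.

```bash
python3 -m crank '[[[0,0.4,0,0],[0,1.2,0,0],[0,2,0,0],[0,2.8,0,0],[0,3.6,0,0],[0,4.4,0,0],[0,5.2,0,0],[0,6,0,0],[0,6.8,0,0],[0,7.6,0,0],[0,8.4,0,0],[0,8.8,0,0]]]' 1 45
python3 -m crank '[[[0,0,0,0],[0,0,0,0]]]' 1 45
python3 -c "
from go import *
print(units(*box(0,-.297),.0507,2))
p,d=arm.grab_frame('top');save('t1',p,280,120,220,120,3.5);show(paddles(p))"
```

```text
t: 5.9
eef_pos: [0.5796, -0.3909, 0.0508]
ee_rot: [-3.14, -0.002, 0.032]
force: [4.4, 9.5, 3.2]
width: 0.0133
gripper_force: 45.0
t: 6.15
eef_pos: [0.5797, -0.3919, 0.0508]
ee_rot: [3.141, -0.002, 0.033]
force: [5.8, -0.6, -3.6]
width: 0.0137
gripper_force: 45.0
[-0.04, 0.54, 0.0, -0.03]
c [0.5905 0.2453] head 95.1 px [223. 173.] n 350 len 156 [ 30. 157.]
c [0.5372 0.2306] head 90.6 px [228. 190.] n 350 len 155 [155.  27.]
c [0.4827 0.2379] head -82.6 px [235. 208.] n 353 len 156 [ 30. 158.]
c [0.429  0.2279] head 88.6 px [229. 226.] n 353 len 155 [157.  30.]
```

View pics/t1.png

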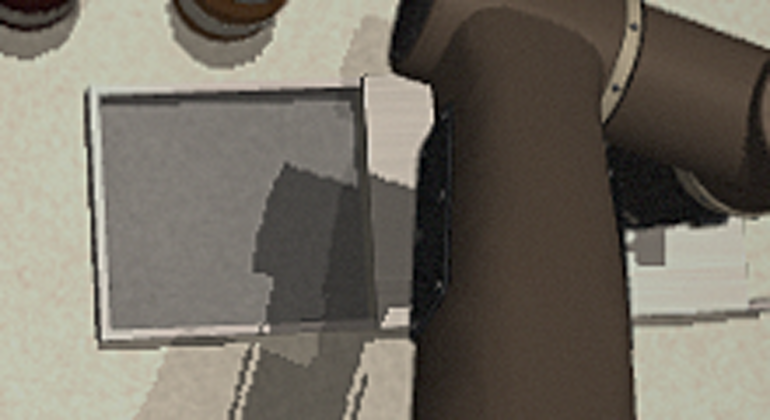

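The cover's edge is at crop x≈361–377 with no white partition showing yet, consistent with a travel of about 0.236. I'll finish the slide.

```bash
python3 -m crank '[[[0,0.2,0,0],[0,0.4,0,0],[0,0.54,0,0],[0,0.54,0,0],[0,0.54,0,0]]]' 1 45
python3 -m crank '[[[0,0,0,0],[0,0,0,0],[0,0,-1,0],[0,0,-2.5,0],[0,0,-4.5,0],[0,0,-4.5,0]]]' 0
python3 -m crank '[[[0,-2,0,0],[0,-5,0,0],[0,-7,0,0],[0,-9,0,0],[0,-11,0,0],[0,-13,0,0],[0,-13,0,0],[0,-13,0,0]]]' 0.6
python3 - <<'E'
from go import *
s=arm.get_state();print(s["eef_pos"],s["width"])
p,d=arm.grab_frame('top');save('t2',p,290,120,220,120,3.5);show(paddles(p))
E
```

```text
t: 6.82
eef_pos: [0.5801, -0.4039, 0.0508]
ee_rot: [-3.141, -0.002, 0.033]
force: [5.2, 5.2, -1.2]
width: 0.0139
gripper_force: 45.0
t: 7.58
eef_pos: [0.5806, -0.4068, 0.1686]
ee_rot: [3.137, -0.007, 0.032]
force: [-0.7, 0.2, -0.5]
width: 0.068
gripper_force: 0.0
t: 8.57
eef_pos: [0.568, -0.0805, 0.1629]
ee_rot: [3.141, 0.001, 0.032]
force: [1.0, 0.1, -0.3]
width: 0.0348
gripper_force: 0.0
[ 0.56803434 -0.08046275  0.16294999] 0.03479984207644236
c [0.5898 0.2528] head 95.1 px [221. 173.] n 326 len 141 [ 30. 142.]
c [0.5372 0.2395] head 90.7 px [226. 190.] n 325 len 137 [140.  27.]
c [0.4827 0.2379] head -82.6 px [235. 208.] n 351 len 156 [ 30. 158.]
c [0.429  0.2279] head 88.6 px [229. 226.] n 349 len 155 [157.  30.]
```

View pics/t2.png

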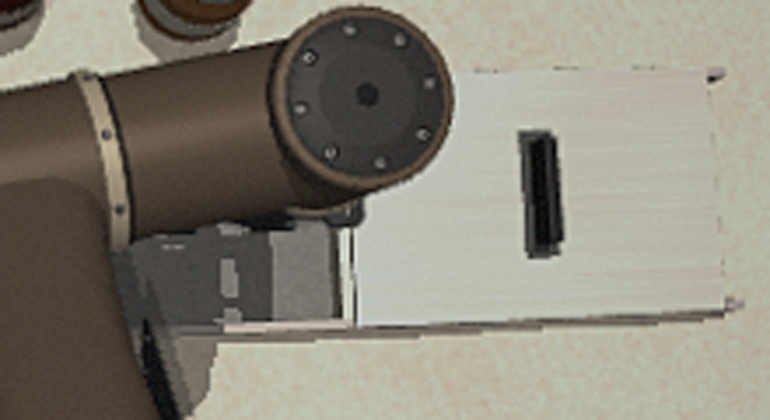

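The partition strip shows as white between crop x≈340 and 355, about 4 px or 11–12 mm, so the cover edge is mid-partition. Now the nearest paddle, at (229,226).

```bash
cat > plan.py <<'E'
from go import *
import sys
def pick(c,h,yaw,off=.005):
    a=np.radians(h); g=c+off*np.array([np.cos(a),np.sin(a)])
    print("above",units(*g,.06,yaw)); print("down from above",round((.06-.0055)/.025,2)); return g
E
python3 - <<'E'
from plan import *
c,h=np.array([.429,.2279]),88.6
pick(c,h,h-180)
E
```

```text
above [-5.16, -12.72, 4.12, 18.64]
down from above 2.18
```

```bash
python3 -m crank '[[[-1,-2,0,2],[-2,-4,0,4],[-3,-6,0,6],[-4,-8,0,8],[-5.15,-10,1,10],[-5.15,-12.7,2,12],[-5.15,-12.7,3,14],[-5.15,-12.7,4,16],[-5.15,-12.7,4.1,18],[-5.15,-12.7,4.1,18.65],[-5.15,-12.7,4.1,18.65],[-5.15,-12.7,4.1,18.65]]]' 0.65
python3 -m crank '[[[0,0,0,0],[0,0,0,0]]]'
python3 - <<'E'
from plan import *
p,d=arm.grab_frame("scene"); save('s2',p,180,120,200,160,4)
pick(np.array([.429,.2279]),88.6,88.6-180)
E
```

```text
t: 10.12
eef_pos: [0.43, 0.2324, 0.0608]
ee_rot: [-3.142, 0.0, -1.595]
force: [0.5, 0.0, -0.4]
width: 0.0308
gripper_force: 0.0
t: 10.38
eef_pos: [0.4297, 0.2329, 0.0609]
ee_rot: [-3.141, 0.0, -1.595]
force: [-0.4, 0.5, -0.1]
width: 0.0303
gripper_force: 0.0
above [0.0, 0.02, 0.03, -0.0]
down from above 2.18
```

View pics/s2.png

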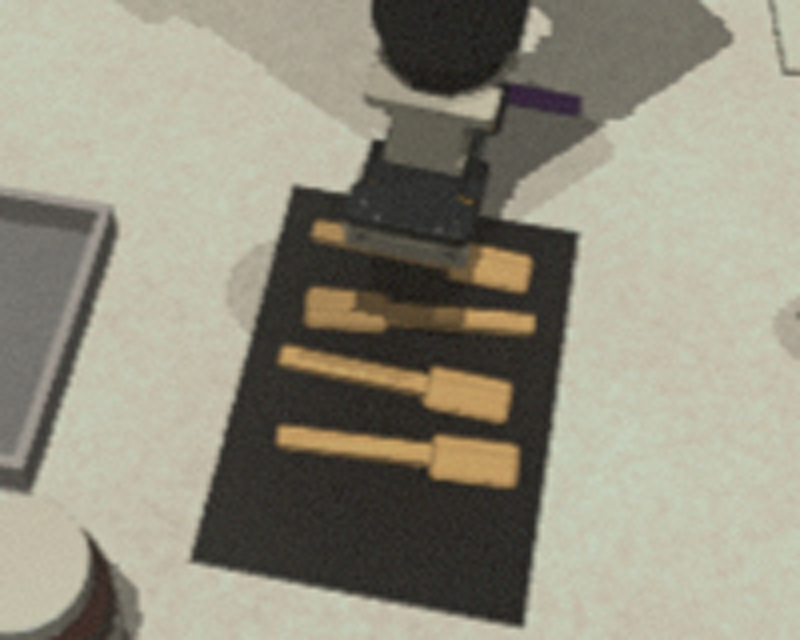

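The gripper stands over the handle of the nearest paddle, with its head at crop (500,268) to the right of the gripper. Descending to grip it.

```bash
python3 -m crank '[[[0,0,1,0],[0,0,1.6,0],[0,0,2,0],[0,0,2.2,0],[0,0,2.2,0]]]'
python3 -m crank '[[[0,0,0,0],[0,0,0,0],[0,0,0,0],[0,0,0,0],[0,0,0,0]]]' 1 25
python3 -m crank '[[[0,0,-0.5,0],[0,0,-1.5,0],[0,0,-3.4,0],[0,0,-3.4,0],[0,0,-3.4,0]]]'
python3 - <<'E'
from plan import *
p,d=arm.grab_frame("top"); show(paddles(p))
print(box(0,-.072))
# grasp point relative: paddle origin +5mm -> place tcp at box(.005,slot)
print("place above",units(*box(.005,-.072),.09,2-180),(.09-.0095)/.025)
E
```

```text
t: 11.05
eef_pos: [0.4296, 0.2329, 0.0057]
ee_rot: [3.141, -0.0, -1.596]
force: [0.3, 0.7, -0.7]
width: 0.0309
gripper_force: 0.0
t: 11.68
eef_pos: [0.4298, 0.2332, 0.0062]
ee_rot: [-3.141, 0.0, -1.595]
force: [-0.9, 0.2, 5.0]
width: 0.0147
gripper_force: 25.0
t: 12.3
eef_pos: [0.4293, 0.2328, 0.091]
ee_rot: [-3.141, 0.001, -1.596]
force: [0.3, 0.2, -1.1]
width: 0.0145
gripper_force: 25.0
c [0.5906 0.2452] head 95.2 px [223. 173.] n 344 len 156 [ 30. 156.]
[ 0.57121276 -0.18055614]
place above [16.36, -6.3, 0.01, 17.31] 3.2199999999999998
```

```bash
python3 -m crank '[[[1,0,0,1],[3,-1,0,3],[5,-2,0,5],[7,-3,0,7],[9,-4,0,9],[11,-5,0,11],[13,-6,0,13],[15,-6.3,0,15],[16.35,-6.3,0,17],[16.35,-6.3,0,17.3],[16.35,-6.3,0,17.3],[16.35,-6.3,0,17.3]]]' 
python3 -m crank '[[[0,0,0,0],[0,0,0,0]]]'
python3 - <<'E'
from plan import *
print("place above",units(*box(.005,-.072),.0095,2-180))
p,d=arm.grab_frame("scene"); save('s3',p,40,100,180,140,4)
E
```

```text
t: 13.85
eef_pos: [0.5768, -0.1787, 0.0904]
ee_rot: [3.141, -0.001, -3.103]
force: [-0.3, 0.2, -0.4]
width: 0.0148
gripper_force: 25.0
t: 14.1
eef_pos: [0.5771, -0.179, 0.0909]
ee_rot: [-3.142, 0.0, -3.104]
force: [-1.3, -0.5, -1.2]
width: 0.0145
gripper_force: 25.0
place above [0.04, -0.05, 3.26, 0.03]
```

View pics/s3.png

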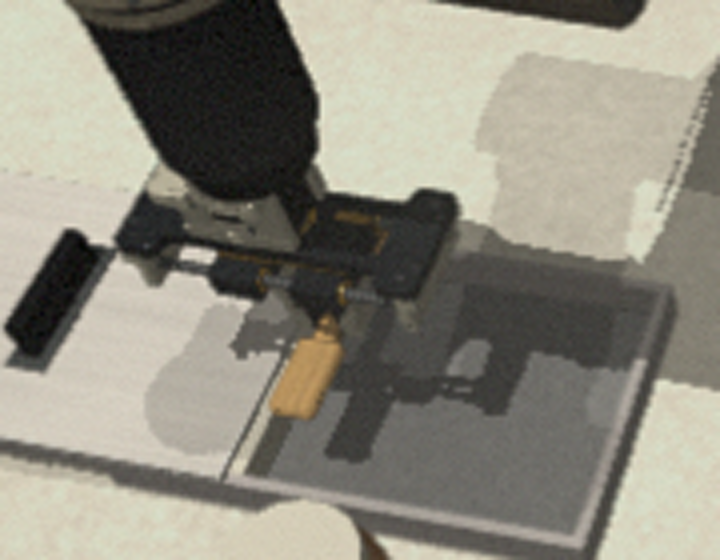

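The paddle is held level with its head pointing away, at crop (310,375), over the bay beside the partition. Lowering it.

```bash
python3 -m crank '[[[0,0,1,0],[0,0,2,0],[0,0,2.7,0],[0,0,3,0],[0,0,3.24,0],[0,0,3.24,0],[0,0,3.24,0]]]' 
python3 -m crank '[[[0,0,0,0],[0,0,0,0],[0,0,0,0]]]' 0.72
python3 -m crank '[[[0,0,-0.5,0],[0,0,-1.5,0],[0,0,-3.2,0],[0,-3,-3.2,0],[0,-6,-3.2,0],[0,-9,-3.2,-2],[0,-12,-3.2,-4],[0,-14,-3.2,-6],[0,-14,-3.2,-8],[0,-14,-3.2,-8],[0,-14,-3.2,-8]]]' 0.65
python3 - <<'E'
from plan import *
p,d=arm.grab_frame("top"); show(paddles(p)); p,d=arm.grab_frame("scene"); save('s4',p,40,100,280,200,2.8)
E
```

```text
t: 15.02
eef_pos: [0.5773, -0.1796, 0.0103]
ee_rot: [-3.142, 0.001, -3.105]
force: [0.0, -0.1, -0.6]
width: 0.0143
gripper_force: 25.0
t: 15.4
eef_pos: [0.577, -0.1796, 0.0099]
ee_rot: [-3.142, 0.0, -3.105]
force: [0.2, -0.2, 0.3]
width: 0.0247
gripper_force: 0.0
t: 16.77
eef_pos: [0.5894, -0.5291, 0.09]
ee_rot: [3.141, 0.0, -2.409]
force: [0.1, 0.6, 0.4]
width: 0.0309
gripper_force: 0.0
c [ 0.5731 -0.1813] head 2.5 px [369. 173.] n 346 len 158 [158.  31.]
c [0.5905 0.2453] head 95.1 px [223. 173.] n 349 len 156 [ 30. 156.]
c [0.5372 0.2306] head 90.6 px [228. 190.] n 350 len 155 [155.  27.]
c [0.4828 0.2379] head -82.6 px [235. 208.] n 348 len 156 [ 30. 158.]
```

View pics/s4.png

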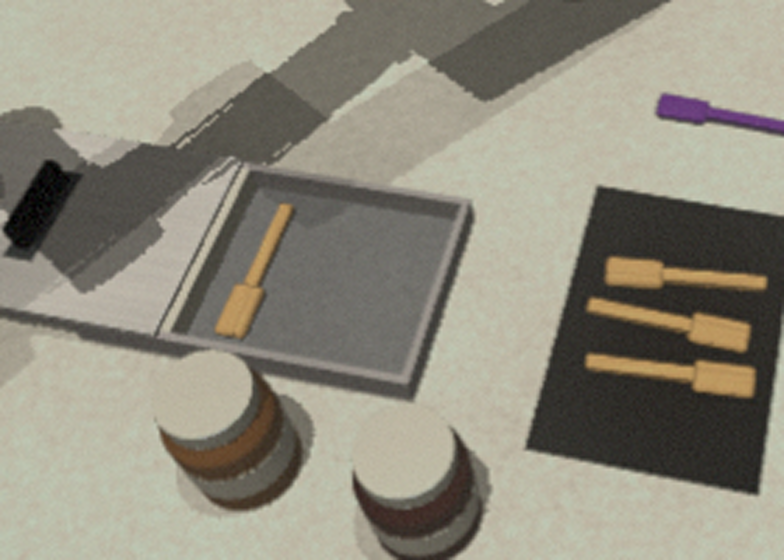

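The first paddle lies flat by the partition, at crop (255,270), head away, and the other three are untouched. My retreat went to the robot's right, passing clear above the fin. I'll go high for the way back.

Run:
```python
from plan import *
pick(np.array([.4828,.2379]),-82.6,-82.6)
```

```text
above [-17.24, 25.46, 1.22, -11.07]
down from above 2.18
```

```bash
python3 -m crank '[[[0,0,-1,0],[0,0,-2,0],[-2,3,-2,-1],[-3.5,5,-2,-2],[-5,7.4,-2,-4],[-6.5,9.6,-2,-6],[-8,11.8,-2,-7],[-9.5,14,-2,-8],[-11,16.2,-2,-9],[-12.5,18.4,-2,-10],[-14,20.6,-2,-11],[-15.2,22.5,-2,-11]]]' 0.65
python3 -m crank '[[[0,0,0,0],[0,0,0,0]]]'
python3 - <<'E'
from plan import *
pick(np.array([.4828,.2379]),-82.6,-82.6)
E
```

```text
t: 18.38
eef_pos: [0.5019, 0.0923, 0.1407]
ee_rot: [-3.14, 0.001, -1.445]
force: [0.2, -0.3, 0.9]
width: 0.0305
gripper_force: 0.0
t: 18.62
eef_pos: [0.5023, 0.0903, 0.1402]
ee_rot: [-3.141, 0.0, -1.445]
force: [0.0, -0.6, -0.4]
width: 0.0312
gripper_force: 0.0
above [-5.75, 0.03, 3.21, -0.04]
down from above 2.18
```

```bash
python3 -c "
from see import *
p,d=arm.grab_frame('top'); show(paddles(p))"
python3 -m crank '[[[-2,0,1,0],[-4,0,2,0],[-5.75,0.03,3.2,0],[-5.75,0.03,3.2,0],[-5.75,0.03,4.2,0],[-5.75,0.03,4.9,0],[-5.75,0.03,5.4,0],[-5.75,0.03,5.4,0]]]'
python3 -m crank '[[[0,0,0,0],[0,0,0,0],[0,0,0,0],[0,0,0,0],[0,0,0,0]]]' 1 25
python3 -m crank '[[[0,0,-0.5,0],[0,0,-1.5,0],[0,0,-3.4,0],[0,0,-3.4,0],[0,0,-3.4,0]]]'
python3 - <<'E'
from plan import *
p,d=arm.grab_frame("scene"); show(paddles(p,roi=(0,0,512,384)))
print("place above",units(*box(.005,-.024),.09,2))
E
```

```text
c [ 0.5731 -0.1813] head 2.1 px [369. 173.] n 342 len 158 [ 28. 158.]
c [0.5905 0.2451] head 95.1 px [223. 173.] n 347 len 156 [ 30. 156.]
c [0.5375 0.2454] head 91.2 px [224. 190.] n 296 len 126 [128.  27.]
t: 19.68
eef_pos: [0.4847, 0.2309, 0.0045]
ee_rot: [3.141, -0.001, -1.449]
force: [-0.2, 0.1, 0.2]
width: 0.0308
gripper_force: 0.0
t: 20.3
eef_pos: [0.4847, 0.2323, 0.0054]
ee_rot: [-3.141, 0.0, -1.447]
force: [-0.1, -2.0, 6.5]
width: 0.0148
gripper_force: 25.0
t: 20.92
eef_pos: [0.4842, 0.2322, 0.0902]
ee_rot: [-3.141, 0.001, -1.447]
force: [-1.3, -0.2, 0.2]
width: 0.0146
gripper_force: 25.0
c [ 1.0813 -0.585 ] head -97.3 px [481.  25.] n 1906 len 221 [234. 162.]
c [ 0.5339 -0.6229] head 5.3 px [504. 184.] n 448 len 161 [ 71. 164.]
c [0.5204 0.5374] head 155.5 px [129. 200.] n 370 len 155 [ 33. 158.]
c [0.4554 0.0612] head -99.9 px [295. 218.] n 242 len 101 [105.  31.]
c [0.4114 0.0943] head -98.0 px [284. 233.] n 447 len 179 [181.  32.]
place above [14.9, -1.81, -0.02, -16.99]
```

```bash
python3 -m crank '[[[1,0,0,-1],[3,-0.5,0,-3],[5,-0.5,0,-5],[7,-1,0,-7],[9,-1,0,-9],[11,-1.5,0,-11],[13,-1.8,0,-13],[14.9,-1.8,0,-15],[14.9,-1.8,0,-17],[14.9,-1.8,0,-17],[14.9,-1.8,0,-17],[14.9,-1.8,0,-17]]]'
python3 - <<'E'
from plan import *
p,d=arm.grab_frame("scene"); save('s5',p,40,100,180,140,4)
print(units(*box(.005,-.024),.0095,2))
E
```

```text
t: 22.48
eef_pos: [0.5749, -0.1314, 0.0896]
ee_rot: [-3.142, 0.0, 0.035]
force: [0.1, 0.9, -0.9]
width: 0.0148
gripper_force: 25.0
[-0.02, 0.04, 3.21, 0.01]
```

View pics/s5.png

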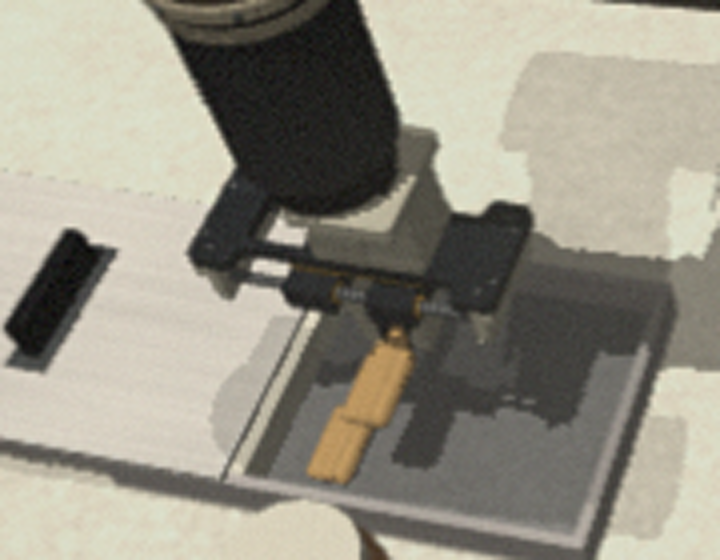

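The second paddle hangs level over its slot, head away, with the placed one in front at crop (345,445). Lowering.

```bash
python3 -m crank '[[[0,0,1,0],[0,0,2,0],[0,0,2.7,0],[0,0,3,0],[0,0,3.2,0],[0,0,3.2,0],[0,0,3.2,0]]]' 
python3 -m crank '[[[0,0,0,0],[0,0,0,0],[0,0,0,0]]]' 0.72
python3 -m crank '[[[0,0,-0.5,0],[0,0,-1.5,0],[0,0,-3.2,0],[0,0,-3.2,0],[0,-2,-3.2,2],[0,-4,-3.2,4],[0,-6,-3.2,6],[0,-8,-3.2,8],[0,-9,-3.2,10],[0,-9,-3.2,12]]]' 0.65
python3 - <<'E'
from plan import *
p,d=arm.grab_frame("top"); show(paddles(p)); pick(np.array([.5372,.2306]),90.6,-89.4)
E
```

```text
t: 23.4
eef_pos: [0.5754, -0.132, 0.0104]
ee_rot: [3.142, -0.001, 0.036]
force: [-0.2, -0.2, 0.6]
width: 0.0146
gripper_force: 25.0
t: 23.78
eef_pos: [0.5751, -0.1321, 0.0099]
ee_rot: [-3.142, -0.0, 0.036]
force: [-0.5, 0.6, 1.2]
width: 0.0245
gripper_force: 0.0
t: 25.02
eef_pos: [0.5667, 0.0948, 0.09]
ee_rot: [-3.141, 0.0, -1.014]
force: [-0.1, -0.7, -0.2]
width: 0.0305
gripper_force: 0.0
c [ 0.5731 -0.1814] head 2.5 px [369. 173.] n 344 len 158 [158.  31.]
c [ 0.5672 -0.1332] head 2.2 px [354. 175.] n 347 len 158 [157.  31.]
above [-5.45, -1.94, 1.19, 6.15]
down from above 2.18
```

Run:
```python
from see import *
p,d=arm.grab_frame("scene")
import see
W=see.w; see.w=lambda px,z:W(px,z,"scene"); show(paddles(p,roi=(225,160,340,275)))
```

```text
c [0.5393 0.2347] head 89.1 px [283. 215.] n 417 len 156 [ 33. 159.]
c [0.5927 0.2479] head 95.0 px [284. 233.] n 462 len 157 [ 33. 159.]
```

Still in place. Picking the next paddle.

```bash
python3 -m crank '[[[-2,-0.7,0,2],[-4,-1.4,0,4],[-5.45,-1.94,0,6.15],[-5.45,-1.94,1,6.15],[-5.45,-1.94,1.8,6.15],[-5.45,-1.94,2.5,6.15],[-5.45,-1.94,3,6.15],[-5.45,-1.94,3.36,6.15],[-5.45,-1.94,3.36,6.15]]]'
python3 -m crank '[[[0,0,0,0],[0,0,0,0],[0,0,0,0],[0,0,0,0],[0,0,0,0]]]' 1 25
python3 -m crank '[[[0,0,-0.5,0],[0,0,-1.5,0],[0,0,-3.4,0],[0,0,-3.4,0],[0,0,-3.4,0]]]'
python3 - <<'E'
from plan import *
print("place above",units(*box(.005,.024),.09,2-180))
p,d=arm.grab_frame("top"); show(paddles(p))
E
```

```text
t: 26.25
eef_pos: [0.5354, 0.2337, 0.0053]
ee_rot: [3.141, -0.001, -1.547]
force: [-0.1, -0.6, 0.4]
width: 0.0305
gripper_force: 0.0
t: 26.88
eef_pos: [0.536, 0.2343, 0.0064]
ee_rot: [-3.141, 0.001, -1.547]
force: [-0.9, -0.1, 6.7]
width: 0.0146
gripper_force: 24.9
t: 27.5
eef_pos: [0.5353, 0.2339, 0.0911]
ee_rot: [-3.141, 0.001, -1.548]
force: [-0.8, 0.5, -0.6]
width: 0.0146
gripper_force: 24.8
place above [12.77, -1.21, 0.04, 17.86]
c [ 0.5731 -0.1813] head 2.2 px [369. 173.] n 342 len 158 [ 28. 158.]
c [ 0.5672 -0.1331] head 2.1 px [354. 175.] n 348 len 158 [ 31. 158.]
```

```bash
python3 -m crank '[[[1,0,0,2],[3,-0.5,0,4],[5,-0.5,0,6],[7,-1,0,8],[9,-1,0,10],[11,-1.2,0,12],[12.75,-1.2,0,14],[12.75,-1.2,0,16],[12.75,-1.2,0,17.85],[12.75,-1.2,0,17.85],[12.75,-1.2,0,17.85],[12.75,-1.2,0,17.85]]]'
python3 - <<'E'
from plan import *
p,d=arm.grab_frame("scene"); save('s6',p,40,100,180,140,4)
print(units(*box(.005,.024),.0095,-178))
E
```

```text
t: 29.05
eef_pos: [0.5728, -0.0837, 0.0905]
ee_rot: [-3.142, -0.001, -3.103]
force: [-0.5, 1.3, -0.2]
width: 0.0146
gripper_force: 24.8
[0.0, -0.03, 3.24, 0.04]
```

View pics/s6.png

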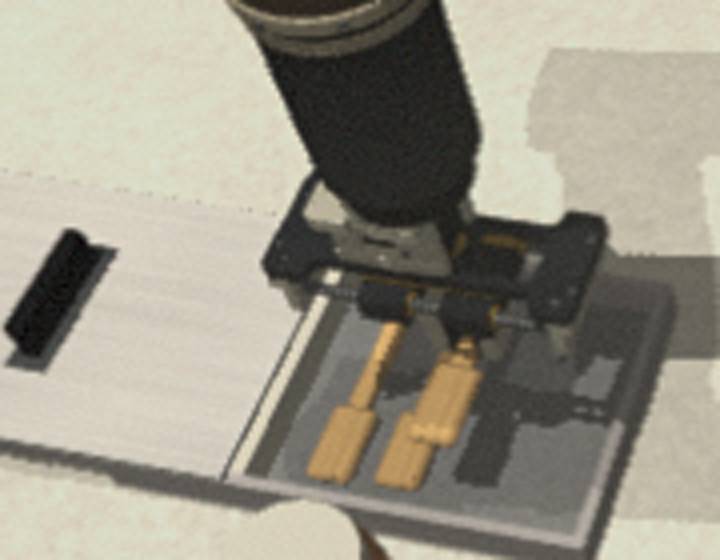

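Third paddle held level over its slot, head away. Lowering.

```bash
python3 -m crank '[[[0,0,1,0],[0,0,2,0],[0,0,2.7,0],[0,0,3,0],[0,0,3.2,0],[0,0,3.2,0],[0,0,3.2,0]]]' 
python3 -m crank '[[[0,0,0,0],[0,0,0,0],[0,0,0,0]]]' 0.72
python3 -m crank '[[[0,0,-0.5,0],[0,0,-1.5,0],[0,0,-3.2,0],[0,0,-3.2,0],[0,2,-3.2,-2],[0,4,-3.2,-4],[0,6,-3.2,-6],[0,7,-3.2,-8],[0,7,-3.2,-10],[0,7,-3.2,-12]]]' 0.65
python3 - <<'E'
from plan import *
p,d=arm.grab_frame("top"); show(paddles(p)); pick(np.array([.5905,.2452]),95.1,95.1-180)
import see
p,d=arm.grab_frame("scene")
W=see.w; see.w=lambda px,z:W(px,z,"scene"); show(paddles(p,roi=(225,160,340,275)))
E
```

```text
t: 29.98
eef_pos: [0.5734, -0.0839, 0.0114]
ee_rot: [3.142, 0.001, -3.105]
force: [-0.1, 0.1, 0.3]
width: 0.0146
gripper_force: 24.8
t: 30.35
eef_pos: [0.573, -0.0839, 0.011]
ee_rot: [3.142, 0.0, -3.105]
force: [-0.4, 0.0, 0.9]
width: 0.0245
gripper_force: 0.0
t: 31.6
eef_pos: [0.5664, 0.0915, 0.0909]
ee_rot: [3.141, -0.0, -2.051]
force: [-0.6, -0.1, -0.5]
width: 0.0302
gripper_force: 0.0
c [ 0.5716 -0.085 ] head 2.0 px [338. 174.] n 358 len 155 [ 31. 157.]
c [ 0.5731 -0.1813] head 2.2 px [369. 173.] n 341 len 158 [ 28. 158.]
c [ 0.5672 -0.1332] head 2.2 px [354. 175.] n 347 len 158 [157.  31.]
above [-6.09, 2.05, 1.24, -6.43]
down from above 2.18
c [0.5925 0.2477] head 94.8 px [284. 233.] n 470 len 158 [ 33. 159.]
```

```bash
python3 -m crank '[[[-2,0.7,0,-2],[-4,1.4,0,-4],[-6.1,2.05,0,-6.4],[-6.1,2.05,1,-6.4],[-6.1,2.05,1.8,-6.4],[-6.1,2.05,2.5,-6.4],[-6.1,2.05,3,-6.4],[-6.1,2.05,3.42,-6.4],[-6.1,2.05,3.42,-6.4]]]'
python3 -m crank '[[[0,0,0,0],[0,0,0,0],[0,0,0,0],[0,0,0,0],[0,0,0,0]]]' 1 25
python3 -m crank '[[[0,0,-0.5,0],[0,0,-1.5,0],[0,0,-3.4,0],[0,0,-3.4,0],[0,0,-3.4,0]]]'
python3 - <<'E'
from plan import *
print("place above",units(*box(.005,.072),.09,2-180))
p,d=arm.grab_frame("top"); show(paddles(p))
E
```

```text
t: 32.83
eef_pos: [0.5925, 0.2493, 0.0046]
ee_rot: [3.141, -0.001, -1.5]
force: [0.1, 0.4, 0.1]
width: 0.0308
gripper_force: 0.0
t: 33.45
eef_pos: [0.5931, 0.2499, 0.0059]
ee_rot: [-3.141, 0.0, -1.499]
force: [-1.1, -0.5, 6.5]
width: 0.0145
gripper_force: 24.9
t: 34.08
eef_pos: [0.5925, 0.2497, 0.0906]
ee_rot: [-3.141, 0.001, -1.5]
force: [-0.9, 0.7, -1.7]
width: 0.0149
gripper_force: 24.9
place above [11.36, 1.66, 0.02, 18.41]
c [ 0.5713 -0.0849] head 2.2 px [338. 174.] n 364 len 155 [ 31. 157.]
c [ 0.5731 -0.1813] head 2.5 px [369. 173.] n 346 len 158 [158.  31.]
c [ 0.5672 -0.1332] head 2.2 px [354. 175.] n 352 len 158 [ 31. 158.]
```

```bash
python3 -m crank '[[[1,0,0,2],[3,0.5,0,4],[5,0.5,0,6],[7,1,0,8],[9,1.5,0,10],[11.35,1.65,0,12],[11.35,1.65,0,14],[11.35,1.65,0,16],[11.35,1.65,0,18.4],[11.35,1.65,0,18.4],[11.35,1.65,0,18.4],[11.35,1.65,0,18.4]]]'
python3 - <<'E'
from plan import *
p,d=arm.grab_frame("scene"); save('s7',p,40,100,180,140,4)
print(units(*box(.005,.072),.0095,-178))
p,d=arm.grab_frame("top"); show(paddles(p))
E
```

```text
t: 35.62
eef_pos: [0.5716, -0.0362, 0.09]
ee_rot: [-3.141, -0.0, -3.103]
force: [-0.2, 0.7, 0.4]
width: 0.0146
gripper_force: 24.9
[0.02, -0.01, 3.22, 0.04]
```

View pics/s7.png

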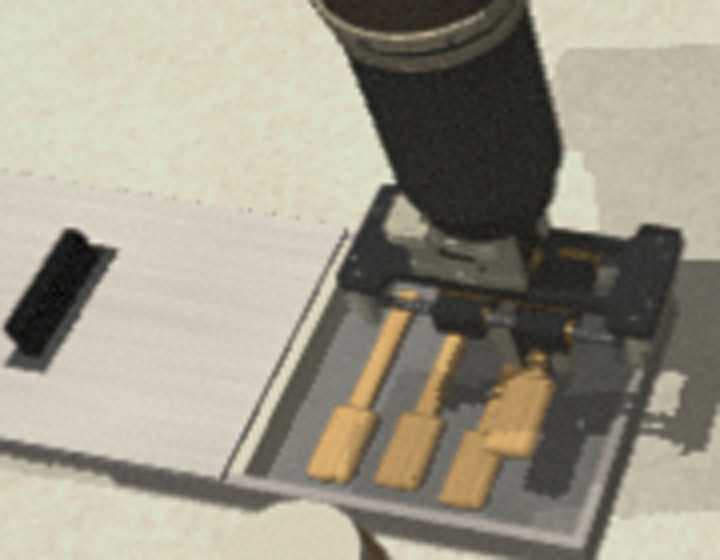

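Fourth paddle held level over the last slot, with the other three side by side. Lowering, then looking from clear.

```bash
python3 -m crank '[[[0,0,1,0],[0,0,2,0],[0,0,2.7,0],[0,0,3,0],[0,0,3.2,0],[0,0,3.2,0],[0,0,3.2,0]]]' 
python3 -m crank '[[[0,0,0,0],[0,0,0,0],[0,0,0,0]]]' 0.72
python3 -m crank '[[[0,0,-0.5,0],[0,0,-1.5,0],[0,0,-3.2,0],[0,0,-4,0],[0,2,-4,0],[0,4,-4,0],[0,6,-4,0],[0,8,-4,0],[0,8,-4,0],[0,8,-4,0]]]' 0.65
python3 - <<'E'
from plan import *
p,d=arm.grab_frame("top"); show(paddles(p)); print("mat wood px",(wood(p)[135:245,195:270]>0).sum())
p,d=arm.grab_frame("scene"); save('s8',p,20,100,320,200,2.4)
s=arm.get_state();P=[*s["eef_pos"],np.degrees(s["ee_rot"][2])]
print("fin above",units(*box(0,-.297),.14,-178),"down",units(*box(0,-.297),.0505,-178))
E
```

```text
t: 36.6
eef_pos: [0.5722, -0.0362, 0.0109]
ee_rot: [3.141, 0.001, -3.105]
force: [-0.5, 0.1, 0.1]
width: 0.0146
gripper_force: 24.9
t: 36.98
eef_pos: [0.5719, -0.0363, 0.0104]
ee_rot: [3.142, 0.0, -3.105]
force: [0.1, -0.4, -0.5]
width: 0.0246
gripper_force: 0.0
t: 38.22
eef_pos: [0.5644, 0.1637, 0.1108]
ee_rot: [3.141, 0.0, -3.105]
force: [0.8, -0.1, -1.4]
width: 0.0305
gripper_force: 0.0
c [ 0.5716 -0.0849] head 2.1 px [338. 174.] n 361 len 155 [ 31. 157.]
c [ 0.5731 -0.1812] head 2.1 px [369. 173.] n 345 len 158 [ 28. 158.]
c [ 0.5674 -0.0379] head 2.4 px [322. 175.] n 351 len 157 [158.  31.]
c [ 0.5672 -0.1332] head 2.2 px [354. 175.] n 347 len 158 [157.  31.]
mat wood px 1
fin above [0.22, -22.73, -1.18, 0.01] down [0.22, -22.73, 2.4, 0.01]
```

View pics/s8.png

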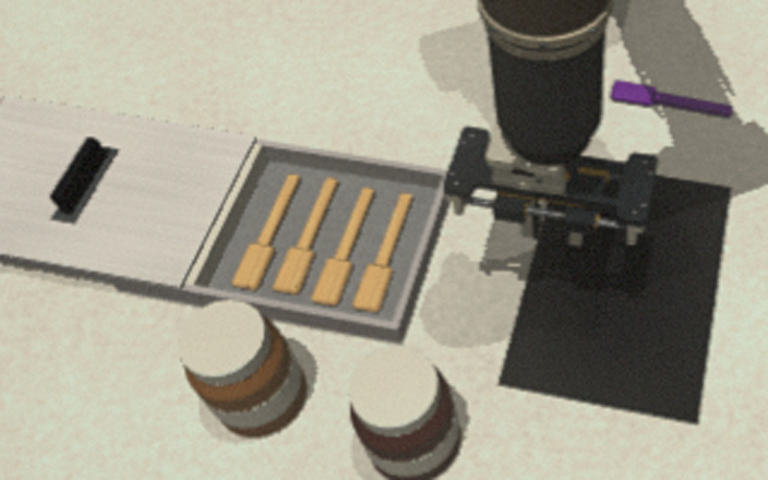

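All four paddles lie parallel in the bay with heads away, at crop (265,230) to (385,250), and the mat is empty. Now to the fin.

```bash
python3 -m crank '[[[0,-1,-1.2,0],[0.2,-3,-1.2,0],[0.2,-5.4,-1.2,0],[0.2,-7.8,-1.2,0],[0.2,-10.2,-1.2,0],[0.2,-12.6,-1.2,0],[0.2,-15,-1.2,0],[0.2,-17.4,-1.2,0],[0.2,-19.8,-1.2,0],[0.2,-22,-1.2,0],[0.2,-22.7,-1.2,0],[0.2,-22.7,-1.2,0]]]' 0
python3 -m crank '[[[0,0,0,0],[0,0,0,0]]]'
python3 -c "
from plan import *
print(units(*box(0,-.297),.0505,-178))"
```

```text
t: 39.83
eef_pos: [0.5788, -0.4055, 0.1397]
ee_rot: [3.141, -0.001, -3.109]
force: [-0.4, 0.6, 0.4]
width: 0.0874
gripper_force: 0.0
t: 40.08
eef_pos: [0.5803, -0.4026, 0.1407]
ee_rot: [-3.142, 0.0, -3.104]
force: [0.5, -0.3, 0.2]
width: 0.0879
gripper_force: 0.0
[0.05, -0.11, 3.61, 0.03]
```

```bash
python3 -m crank '[[[0,-0.1,1,0],[0,-0.1,2,0],[0,-0.1,3,0],[0,-0.1,3.4,0],[0,-0.1,3.55,0],[0,-0.1,3.55,0]]]' 0
python3 -m crank '[[[0,0,0,0],[0,0,0,0],[0,0,0,0],[0,0,0,0],[0,0,0,0],[0,0,0,0],[0,0,0,0],[0,0,0,0]]]' 1 45
python3 -m crank '[[[0,0.4,0,0],[0,1.2,0,0],[0,2,0,0],[0,2.8,0,0],[0,3.7,0,0],[0,4.6,0,0],[0,5.5,0,0],[0,6.4,0,0],[0,7.3,0,0],[0,8.2,0,0],[0,9,0,0],[0,9.4,0,0]]]'
python3 -m crank '[[[0,0.1,0,0],[0,0.2,0,0],[0,0.2,0,0]]]'
python3 -c "
from plan import *
print(units(*box(0,-.047),.0505,-178))"
```

```text
t: 40.83
eef_pos: [0.5807, -0.4062, 0.0523]
ee_rot: [-3.141, 0.001, -3.105]
force: [-0.4, 0.1, 0.4]
width: 0.0877
gripper_force: 0.0
t: 41.82
eef_pos: [0.5801, -0.4053, 0.0514]
ee_rot: [3.14, -0.0, -3.105]
force: [-1.6, 2.8, 0.3]
width: 0.0135
gripper_force: 45.1
t: 43.32
eef_pos: [0.5713, -0.1718, 0.0514]
ee_rot: [-3.14, -0.001, -3.105]
force: [0.3, -9.0, -4.1]
width: 0.0139
gripper_force: 45.0
t: 43.7
eef_pos: [0.5712, -0.1671, 0.0514]
ee_rot: [-3.141, -0.001, -3.105]
force: [0.0, -5.6, -2.9]
width: 0.0136
gripper_force: 45.0
[0.02, 0.46, 0.04, 0.02]
```

Following the cover to its stop in small steps, watching the force.

```bash
python3 -m crank '[[[0,0.1,0,0],[0,0.2,0,0],[0,0.3,0,0],[0,0.3,0,0]]]'
python3 -m crank '[[[0,0.08,0,0],[0,0.16,0,0],[0,0.16,0,0]]]'
python3 -m crank '[[[0,0.08,0,0],[0,0.16,0,0],[0,0.16,0,0]]]'
python3 -m crank '[[[0,0.08,0,0],[0,0.16,0,0],[0,0.16,0,0]]]'
```

```text
t: 44.2
eef_pos: [0.5709, -0.1598, 0.0514]
ee_rot: [-3.14, -0.001, -3.105]
force: [0.7, -5.9, -2.0]
width: 0.0138
gripper_force: 45.0
t: 44.58
eef_pos: [0.5707, -0.1563, 0.0514]
ee_rot: [-3.14, -0.001, -3.105]
force: [1.1, -9.0, -3.5]
width: 0.0135
gripper_force: 45.0
t: 44.95
eef_pos: [0.5707, -0.1561, 0.0514]
ee_rot: [-3.136, -0.001, -3.106]
force: [3.6, -33.2, -10.1]
width: 0.0138
gripper_force: 45.0
t: 45.32
eef_pos: [0.5707, -0.1559, 0.0514]
ee_rot: [-3.132, -0.002, -3.106]
force: [8.6, -56.9, -16.8]
width: 0.0137
gripper_force: 45.0
```

The stop is reached: TCP y stays at -0.156 while the force rises. I'll relieve, release and rise.

```bash
python3 -m crank '[[[0,-0.1,0,0],[0,-0.2,0,0],[0,-0.26,0,0],[0,-0.26,0,0]]]'
python3 -m crank '[[[0,0,0,0],[0,0,0,0],[0,0,0,0],[0,0,0,0],[0,0,-1,0],[0,0,-2,0],[0,0,-4,0],[0,0,-5,0],[0,0,-5,0]]]' 0
python3 -m crank '[[[0,2,0,0],[0,4,0,0],[0,6,0,0],[0,8,0,0],[0,10,0,0],[0,12,0,0],[0,14,0,0],[0,14,0,0],[0,14,0,0]]]'
python3 - <<'E'
from go import *
p,d=arm.grab_frame("top");save('t9',p,190,90,310,200,2.5)
E
```

```text
t: 45.82
eef_pos: [0.5707, -0.1563, 0.0514]
ee_rot: [-3.139, -0.001, -3.106]
force: [2.0, -18.5, -4.8]
width: 0.0138
gripper_force: 45.0
t: 46.95
eef_pos: [0.5724, -0.1532, 0.1792]
ee_rot: [-3.141, 0.005, -3.105]
force: [1.3, 0.5, -1.2]
width: 0.0874
gripper_force: 0.0
t: 48.08
eef_pos: [0.5577, 0.1964, 0.1755]
ee_rot: [-3.141, -0.002, -3.104]
force: [-0.4, -0.1, -0.3]
width: 0.0872
gripper_force: 0.0
```

View pics/t9.png

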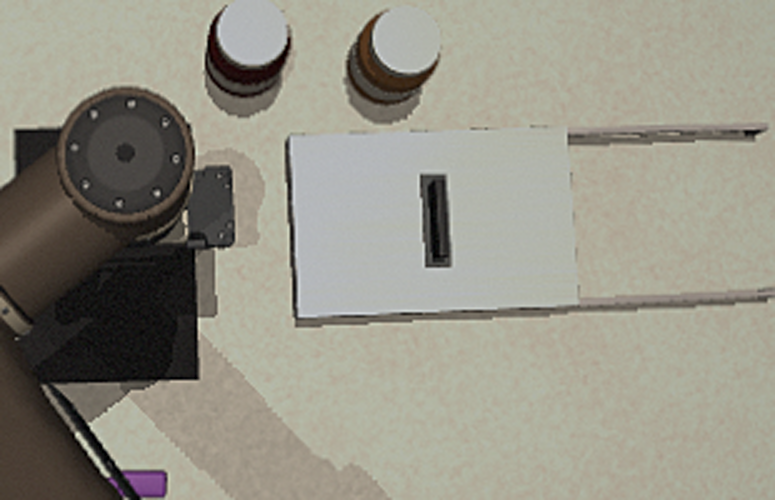

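The cover is fully shut, its left edge flush with the wall at crop (288,135)–(297,318). The jars are untouched and the robot is clear.

```bash
python3 -c "
from station import arm
print(arm.job_done())"
```

```text
the job is handed in; nothing more can be done
None
```

The job is handed in: all four wooden paddles lie flat and straight across the paddle bay with their heads away from the robot, the cover is shut to its stop, and the jars and the bottle were left alone.

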